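# Fit the guide rod of the label-roll stand

## Robot

A 6-joint arm with a two-finger parallel gripper is mounted at the origin on the work surface. World frame = base frame: x ahead of the robot, y to its left, z up, the work surface at z = 0. Lengths are in mm, angles in rad, forces in N, time in s.
With the tool pointing down it reaches from about 425 to 950 mm from the base axis. Payload 14.7 kg.
Tool frame: the origin (TCP) lies at the very end of the fingers, on their centre line; the grasp point (between the pads) lies 19 mm behind it (r.grip_point_offset is the distance from the TCP to the grasp point, in mm); z points along the fingers, y is the line along which they close (so a half turn about z gives the same grasp; the last joint's range is limited). The gripper opens to 85 mm and grips with 20 to 120 N. Pads are 22 mm wide; open, the fingers measure 114 mm over their backs; the gripper's body (76 mm by 85 mm) begins 54 mm behind the grasp point. The pads swing forward as they close: fully open they stand 13 mm farther back than shut.
Start: joints at [-1.322, 0.48, 1.596, -0, 1.065, -0.047], TCP at [189.495, -621.759, 231.297] pointing down, gripper open.
Joint ranges: [-2.75, 2.75], [-0.82, 2.05], [0.23, 2.67], [-1.56, 4.7], [0.09, 2.69], [-2.92, 2.92]. Speed limits (rad/s): [1.89, 1.89, 2.39, 3.01, 3.01, 3.01].

## Interface

Orientations are given as [roll, pitch, yaw] about the fixed x, y, z axes, in that order (R = Rz(yaw) Ry(pitch) Rx(roll)).
In Python, from cell import r gives the robot as it stands.
- The arm moves only by the shell command python3 -m crank 'ROWS' [FORCE]. ROWS is a JSON object of lists of equal length, an entry for each row: "delta_rot": the turn, a rotation vector about the world's x, y, z scaled (see below), a list of three; "xyz": the shift along the world's x, y, z scaled (see below), a list of three; "gripper": the finger opening in mm, from 0 to 85.4. In form: {"delta_rot": [[rx, ry, rz], ...], "xyz": [[tx, ty, tz], ...], "gripper": [gripper, ...]}. A call has 1 to 5 rows; each row shifts and turns the commanded pose from where the row before left it; what a row does not reach is not made up. The controller multiplies each number of a shift by 0.04 m and each number of a turn by 180 degrees. A row lasts 1/12 s, in which the tool goes at most 41.7 mm and 7.16 degrees, less where a joint would pass 70% of its speed; a pose out of reach is approached as far as the arm can. A call with a number of a shift or a turn outside -1 to 1 is refused whole. A call with a gripper value outside its range is refused whole. The fingers move at their own pace and stop on an object; FORCE is the grip in N (left out, the last holds). Time passes only in rows, so rows that do not move let the fingers close. It gives the time, the measured TCP pose, the force, the opening and the grip force at its end, in the units of the state.
- r.sense(): the state, without advancing time (a new reading comes with each control period).
- r.capture(name): name is "scene" or "top"; returns the picture (420x560x3 uint8, red, green, blue); there is no depth.
- r.camera_params(name): a dict with "K" (3x3 intrinsics, pixels), "eye" and "orientation" of the camera in the world. Camera axes: x right, y down, z forward; pixel columns grow to the right and rows downward; lengths in mm; the calibration is good to about 2 mm. A picture is of the moment at which its call begins. camera_params takes no time and is no camera call.
- r.close_job(): hands the job in; it is judged then, once.
The state is a dict: "clock": time; "joints": joint angles; "dq": joint speeds; "tau": joint torques, N m; "position": TCP position; "orientation": TCP orientation; "force": force on the tool from outside, world axes, zero at the start; "moment": the same for the moment, N m; "width": opening from 0.0 (shut) to 1.0 (fully open); "grasp_force": force on a finger pad.
Only numpy, scipy, OpenCV 4.12 (cv2) and the standard library are available. Lean on these libraries where they do the work, as an engineer would, in place of code of your own. Each camera call takes 0.05 s, during which the arm holds its last target. There are 200 camera calls.

## Task

The label-roll stand is missing its guide rod, which is kept in the drawer of the green unit. Pull the drawer open, take the rod out by its square handle, thread it from the unit's side through the stand's near brass bush and on through the far one until the handle comes up against the near bush, and finish still gripping the handle with the rod fully home, so that a colleague can screw the end nut onto the tip. Leave the books, the tape roll and the nut where they are.

Things in the scene. Friction and masses are not known exactly. Their poses are not given: they have to be found in the camera images.
- unit_drawer0 (a joint): The drawer of the low green steel unit (unit 250 deep, 340 wide, 90 mm high, fixed to the table on the robot's left of the stand). 0 = shut, grows as the drawer is pulled out towards the robot, stops at 0.173 m; at the start it is shut or up to 25 mm ajar. It slides lightly (under 3 N) and stays where it is left. Inside it is 205 mm deep and 298 mm wide; its floor is 22 mm above the table and the top of its front board 78 mm.
- unit_drawer0_handle (a point): Middle of the drawer's handle: a level round steel bar, 11 mm thick and 120 mm long, along y of this frame, 35 mm in front of the drawer's front face, 52 mm above the table, carried by a thin post 9 mm from each end. The frame turns with the unit: the drawer pulls out along its -x.
- guide_rod: The steel guide rod: a round rod 12 mm thick and 162 mm long, tapering to 7 mm over its last 12 mm, with a square handle of 22 x 22 x 80 mm on its end; 0.26 to 0.48 kg, balanced about 23 mm inside the handle's front end. It lies level in the drawer on its handle, tip towards the stand. Origin on the axis where rod and handle meet (the flat front face of the handle); the tip points along -y, the handle along +y; x and z are square to the handle's sides.
- rod_handle (a point): Point on the rod's axis inside the square handle, 42 mm behind the handle's front face (38 mm from its end): the place to grip. Axes as the rod's.
- rod_tip (a point): Tip of the rod, on its axis, 162 mm ahead of the handle's front face. Axes as the rod's.
- stand: The label-roll stand, fixed to the table: a grey base of 215 x 150 mm and two upright grey side plates (200 long, 160 mm high, 5 mm thick, 130 mm over their outsides) with a white label roll (126 mm across, top 155 mm above the table) between them. Two brass bushes sit in line in the plates near the front (robot) side. Origin: centre of the underside; x points from the front to the roll, y along the line of the bushes from the far bush to the near one.
- near_bush (a point): Centre of the mouth of the near bush (the one the rod enters first), in the side plate that looks towards the drawer unit. It stands 17 mm out of the plate, 130 mm above the table. Axes as the stand's: the rod goes in along -y. The bush is 22 mm long with a 15 mm bore; its mouth flares to 22 mm over the first 8 mm, its rim is 27 mm across.
- far_bush (a point): Centre of the mouth of the far bush, in line with the near one, 125 mm further along -y; same shape, its mouth flares towards the near bush, its back end is flush with the outside of the far plate. With the handle against the near bush the tip stands 15 mm out of the far plate.
- books: Pile of four books, 210 x 148 x 72 mm, to be left alone. Origin: centre of the underside.
- tape: Roll of packing tape lying flat, 100 mm across, 48 mm high, to be left alone. Origin: centre of the underside.
- end_nut: Knurled brass end nut lying flat, 28 mm across, 12 mm high, to be left alone. Origin: centre of the underside.

How it is judged (in metres and radians):
On the way, in this order (a step that is already met when the one before it is completed fails the run):
1. the drawer is pulled open by 120 mm or more (value of joint unit_drawer0 above 0.12 m), for 0.2 s.
2. the rod is lifted out of the drawer in the gripper (height (world z) of guide_rod above 0.09 m and contact force between the fingers and guide_rod above 1 N), for 0.2 s.
3. the tip is through the near bush (y of rod_tip in the frame of near_bush between -0.15 and -0.025 m and y of guide_rod in the frame of near_bush above 0.005 m and x of rod_tip in the frame of near_bush between -0.01 and 0.01 m and z of rod_tip in the frame of near_bush between -0.01 and 0.01 m), for 0.1 s.
At the end, for the whole second after the job is handed in: The rod spans both bushes: its handle's front face is within 4 mm of the near bush's rim, the tip has come out of the back of the far bush, both ends lie within 5 mm of the line of the bushes; the rod is at rest and the fingers still grip its handle (more than 2 N) through the last second (y of guide_rod in the frame of near_bush between -0.004 and 0.004 m and x of guide_rod in the frame of near_bush between -0.005 and 0.005 m and z of guide_rod in the frame of near_bush between -0.005 and 0.005 m and y of rod_tip in the frame of far_bush below -0.031 m and x of rod_tip in the frame of far_bush between -0.005 and 0.005 m and z of rod_tip in the frame of far_bush between -0.005 and 0.005 m and contact force between the fingers and guide_rod above 2 N and linear speed of guide_rod below 0.02 m/s); the arm keeps its last pose, push and grip.
It fails at once if the pile of books is moved by more than 30 mm (distance of books from where it was at the start of the episode above 0.03 m).
It fails at once if the tape roll is moved by more than 30 mm (distance of tape from where it was at the start of the episode above 0.03 m).
It fails at once if the end nut is moved by more than 30 mm (distance of end_nut from where it was at the start of the episode above 0.03 m).
It also fails if it takes over 61 s, if anything falls off the work surface, if the arm or the gripper's body presses on something with over 40 N, if the wrist force passes 120 N, or if a joint passes its speed limit or range.

## Working session

There is one attempt and no reset: what is moved stays moved. The work goes in short steps, Python scripts to look and compute and a shell command to move; the robot and the scene stay as the last step left them, time stands still between calls to the robot, and variables do not carry over. Pictures are saved under pics/ and viewed, at most 10 in all, crops included, and the job is handed in when it is done.

```bash
ls; mkdir -p pics
python3 - <<'E'
from cell import r
import cv2
for n in("scene","top"):
    cv2.imwrite(f"pics/{n}0.png",r.capture(n)[:,:,::-1]); p=r.camera_params(n); print(n,p)
print(r.sense())
E
```

```text
pics
scene {'K': array([[523.90722667,   0.        , 284.1854623 ],
       [  0.        , 523.90722667, 207.4027842 ],
       [  0.        ,   0.        ,   1.        ]]), 'eye': array([1501.87063934,  484.105703  , 1148.48619516]), 'orientation': array([-2.34317717, -0.01331572,  2.12119409])}
top {'K': array([[383.31723256,   0.        , 276.9240858 ],
       [  0.        , 383.31723256, 204.32023793],
       [  0.        ,   0.        ,   1.        ]]), 'eye': array([383.38500357, -44.76510951, 939.7731025 ]), 'orientation': array([-2.93258562, -0.00591025, -1.51429205])}
{'clock': 0.1, 'joints': array([-1.32159648e+00,  4.80760072e-01,  1.59676927e+00, -1.31683744e-06,
        1.06506925e+00, -4.65605207e-02]), 'dq': array([ 0.00042064, -0.00110695, -0.00146938, -0.00229755,  0.0017747 ,
       -0.00143452]), 'tau': array([ 3.67448796e-03, -9.52254510e+01, -4.31041253e+01,  1.66794034e-04,
        5.27144352e-03, -3.49620825e-05]), 'position': array([ 189.41601457, -621.44210517,  230.75793242]), 'orientation': array([-3.14058775e+00, -4.56700357e-05,  2.95760981e-01]), 'force': array([-0.38745546, -0.20667524, -0.41603642]), 'moment': array([-0.0154546 , -0.00645355,  0.0475294 ]), 'grasp_force': 0.0, 'width': 1.0004117823360723}
```

View pics/scene0.png

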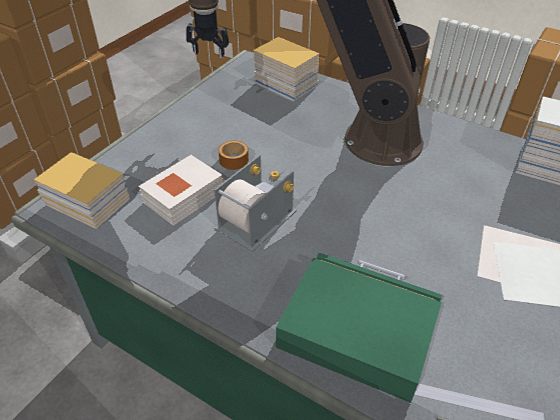

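View pics/top0.png

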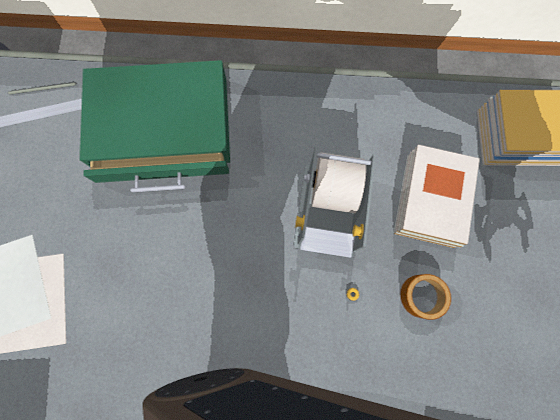

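The scene view shows the green unit (bar handle at about (383,270)) and the stand at (255,205) with its bushes at (289,186) and (256,169). In the top view the handle bar runs (133,189)-(184,186), the bushes are at (300,221) and (358,231), the nut is at (353,294) and the tape at (426,297).

```bash
cat > h.py <<'E'
import numpy as np, cv2
from scipy.spatial.transform import Rotation as R
from cell import r
def cam(n):
    p=r.camera_params(n); return p["K"],np.array(p["eye"]),R.from_euler("xyz",p["orientation"]).as_matrix()
def ray(n,uv):
    K,e,M=cam(n); d=M@np.linalg.solve(K,[uv[0],uv[1],1.]); return e,d/np.linalg.norm(d)
def plane(n,uv,z):
    e,d=ray(n,uv); return e+d*(z-e[2])/d[2]
def tri(a,b):
    e1,d1=ray("scene",a); e2,d2=ray("top",b)
    s=np.linalg.lstsq(np.c_[d1,-d2],e2-e1,rcond=None)[0]
    p,q=e1+s[0]*d1,e2+s[1]*d2; return (p+q)/2,np.linalg.norm(p-q)
def proj(n,P):
    K,e,M=cam(n); c=K@(M.T@(np.asarray(P)-e)); return c[:2]/c[2]
def blobs(m,amin=8):
    k,l,s,c=cv2.connectedComponentsWithStats(m.astype(np.uint8)); return [(s[i].tolist(),c[i].round(1).tolist()) for i in range(1,k) if s[i][4]>=amin]
E
python3 - <<'E'
from h import *
np.set_printoptions(precision=1,suppress=True)
for n in("scene","top"):
    im=cv2.imread(f"pics/{n}0.png"); h=cv2.cvtColor(im,cv2.COLOR_BGR2HSV)
    y=(h[:,:,0]>15)&(h[:,:,0]<32)&(h[:,:,1]>140)&(h[:,:,2]>110); print(n,"yellow",[b for b in blobs(y) if b[0][4]<400])
im=cv2.imread("pics/top0.png"); h=cv2.cvtColor(im,cv2.COLOR_BGR2HSV)
m=np.zeros(im.shape[:2],bool); m[182:195,125:192]=(h[182:195,125:192,2]>185)
b=blobs(m); print(b)
pts=np.argwhere(m)[:,::-1].astype(float); 
rc=cv2.minAreaRect(pts.astype(np.float32)); print(rc)
P=np.array([plane("top",p,55) for p in pts])[:,:2]; c=P.mean(0); v=np.linalg.svd(P-c)[2][0]; print("handle",c,np.degrees(np.arctan2(v[0],-v[1])) ,np.ptp((P-c)@v))
# green top corners
g=((h[:,:,0]>65)&(h[:,:,0]<90)&(h[:,:,1]>120)).astype(np.uint8); cs=max(cv2.findContours(g,0,2)[0],key=cv2.contourArea)
print("unit quad",cv2.approxPolyDP(cs,4,True)[:,0].tolist())
a=cv2.resize(im[140:310,270:390],None,fx=4.5,fy=3.5*1.0/1.0*1.0,interpolation=cv2.INTER_CUBIC) if 0 else cv2.resize(im[190:310,280:400],(600,600),interpolation=cv2.INTER_CUBIC)
cv2.imwrite("pics/tc.png",a)
s=cv2.imread("pics/scene0.png"); cv2.imwrite("pics/sc.png",cv2.resize(s[145:245,205:305],(600,600),interpolation=cv2.INTER_CUBIC))
E
python3 -c "
import cv2,numpy as np
cv2.imwrite('pics/cc.png',np.hstack([cv2.resize(cv2.imread('pics/'+n),(400,400)) for n in('tc.png','sc.png')]))"
```

```text
scene yellow [([209, 45, 4, 6, 9], [210.1, 47.8]), ([251, 164, 9, 11, 66], [254.8, 169.0]), ([271, 172, 8, 7, 47], [274.5, 174.7]), ([284, 181, 9, 11, 67], [287.7, 186.1])]
top yellow [([504, 152, 8, 1, 8], [507.5, 152.0]), ([552, 153, 8, 1, 8], [555.5, 153.0]), ([526, 162, 34, 1, 34], [542.5, 162.0]), ([296, 215, 9, 14, 74], [299.7, 221.2]), ([353, 224, 11, 15, 106], [357.9, 230.8]), ([431, 279, 8, 4, 8], [434.5, 280.6]), ([347, 288, 12, 12, 94], [352.4, 293.6])]
[([131, 182, 53, 10, 188], [155.5, 188.1])]
((157.0, 186.5), (9.0, 52.0), 90.0)
handle [594.2 249.5] 6.187761374640531 123.1312977246598
unit quad [[226, 159], [84, 174], [110, 169], [108, 178], [112, 169], [118, 173], [123, 168], [127, 174], [131, 167], [165, 165], [170, 171], [164, 173], [173, 176], [172, 165], [200, 163], [217, 170], [204, 164], [218, 162], [224, 168]]
```

View pics/cc.png

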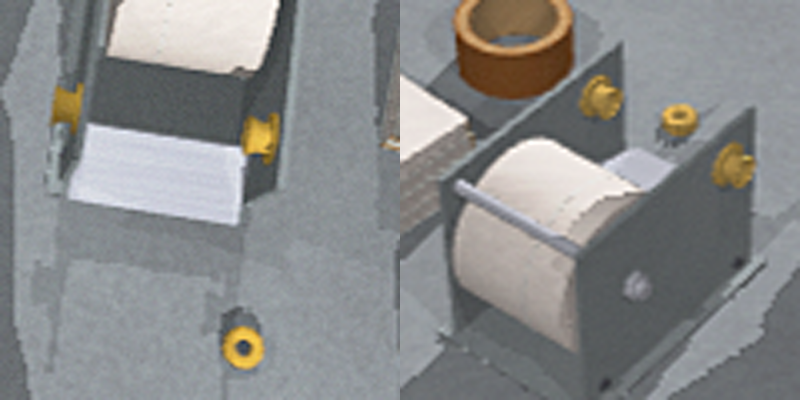

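The crops show the near bush's mouth rim at its left edge, about px (296,222) in the top view. The far bush's wide end is at about (355,231), and the nut and tape are clear of the path.

Run:
```python
from h import *
np.set_printoptions(precision=1,suppress=True)
im=cv2.imread("pics/top0.png"); h=cv2.cvtColor(im,cv2.COLOR_BGR2HSV); g=cv2.cvtColor(im,cv2.COLOR_BGR2GRAY).astype(float)
# handle bar: brightness centroid per column
P=[]
for u in range(138,181):
    w=np.clip(g[183:193,u]-165,0,None)
    if w.sum()>0: P.append((u,(w*np.arange(183,193)).sum()/w.sum()))
P=np.array(P); k=np.polyfit(P[:,0],P[:,1],1); print("res",np.std(P[:,1]-np.polyval(k,P[:,0])))
a,b=[plane("top",(u,np.polyval(k,u)),55) for u in(132,184.)]
d=a-b; print("handle mid",(a+b)/2,"len",np.linalg.norm(d),"yaw",np.degrees(np.arctan2(-d[0],d[1])))
# unit back/front edges of top face (z=90): transitions
hm=((h[:,:,0]>65)&(h[:,:,0]<90)&(h[:,:,1]>110))
for name,z,rows in(("back",90,range(50,80)),):
    Q=[]
    for u in range(95,215,5): Q.append((u,np.argmax(hm[50:100,u])+50-.5))
    Q=np.array(Q); k=np.polyfit(Q[:,0],Q[:,1],1); a,b=[plane("top",(u,np.polyval(k,u)),z) for u in(95.,215.)]; d=a-b
    print(name,a,b,"yaw",np.degrees(np.arctan2(-d[0],d[1])))
y=(h[:,:,0]>15)&(h[:,:,0]<32)&(h[:,:,1]>120)&(h[:,:,2]>90)
for c0,c1 in((292,310),(348,368)):
    for u in range(c0,c1):
        rr=np.where(y[205:245,u])[0]
        if len(rr): print(u,rr.min()+205,rr.max()+205,end=' | ')
    print()
N=plane("top",(296.3,221.5),130);F=plane("top",(355.5,231),130)
print(N,F,np.linalg.norm(N-F),np.degrees(np.arctan2(-(N-F)[0],(N-F)[1])))
print(tri((290.5,185.5),(296.3,221.5)),proj("scene",N),proj("scene",F))
```

```text
res 0.19199388130690825
handle mid [594.1 244.9  55. ] len 123.11192601127419 yaw 7.621880804342557
back [878.1 423.5  90. ] [915.9 132.9  90. ] yaw 7.404760543519415
296 220 226 | 297 216 225 | 298 217 225 | 299 217 225 | 300 218 226 | 301 218 229 | 302 218 229 | 303 215 224 | 304 215 217 | 
352 232 232 | 353 227 235 | 354 225 235 | 355 225 235 | 356 225 235 | 357 226 235 | 358 227 235 | 359 227 238 | 360 226 238 | 361 224 237 | 362 224 234 | 363 225 230 | 
[520.  -83.4 130. ] [ 506.8 -210.3  130. ] 127.60325840360058 -5.950233065134494
(array([519.2, -82.5, 133. ]), np.float64(1.6043278434001897)) [289.8 186.3] [256.  168.7]
```

```bash
python3 -m crank '{"delta_rot":[[0,0,0.018],[0,0,0.018],[0,0,0.018],[0,0,0.018],[0,0,0.018]],"xyz":[[0.75,0.65,0],[0.75,0.65,0],[0.75,0.65,0],[0.75,0.65,0],[0.75,0.65,0]],"gripper":[30,30,30,30,30]}' 60
python3 -m crank '{"delta_rot":[[0,0,0.018],[0,0,0.018],[0,0,0.018],[0,0,0.018],[0,0,0.018]],"xyz":[[0.75,0.65,0],[0.75,0.65,0],[0.75,0.65,0],[0.75,0.65,0],[0.75,0.65,0]],"gripper":[30,30,30,30,30]}'
python3 -m crank '{"delta_rot":[[0,0,0.018],[0,0,0.018],[0,0,0.018],[0,0,0.018],[0,0,0.018]],"xyz":[[0.175,1,0],[0.175,1,0],[0.175,1,0],[0.175,1,0],[0.175,1,0]],"gripper":[30,30,30,30,30]}'
python3 -m crank '{"delta_rot":[[0,0,0.018],[0,0,0.018],[0,0,0.018],[0,0,0.018],[0,0,0.018]],"xyz":[[0.175,1,0],[0.175,1,0],[0.175,1,0],[0.175,1,0],[0.175,1,0]],"gripper":[30,30,30,30,30]}'
python3 -m crank '{"delta_rot":[[0,0,0.018],[0,0,0.018],[0,0,0.018],[0,0,0.018],[0,0,0.018]],"xyz":[[0.175,1,0],[0.175,1,0],[0.175,1,0],[0.175,1,0],[0.175,0.9,0]],"gripper":[30,30,30,30,30]}'
python3 -m crank '{"delta_rot":[[0,0,0],[0,0,0]],"xyz":[[0,0,0],[0,0,0]],"gripper":[28,28]}'
```

```text
clock: 0.52
position: [340.4, -490.2, 231.0]
orientation: [-3.141, -0.0, 0.581]
force: [1.0, -0.7, 0.6]
width: 0.355
grasp_force: 0.0
clock: 0.93
position: [490.6, -360.1, 231.1]
orientation: [-3.141, 0.0, 0.864]
force: [-0.0, -0.6, 0.6]
width: 0.353
grasp_force: 0.0
clock: 1.35
position: [524.3, -159.8, 231.1]
orientation: [-3.141, 0.0, 1.147]
force: [0.7, -0.6, -0.1]
width: 0.355
grasp_force: 0.0
clock: 1.77
position: [559.3, 40.3, 231.2]
orientation: [-3.141, 0.0, 1.43]
force: [1.3, 0.3, -0.1]
width: 0.353
grasp_force: 0.0
clock: 2.18
position: [594.2, 236.8, 231.0]
orientation: [-3.141, -0.0, 1.713]
force: [1.2, -0.0, 0.0]
width: 0.351
grasp_force: 0.0
clock: 2.35
position: [594.2, 236.2, 230.6]
orientation: [-3.141, 0.0, 1.712]
force: [0.3, 0.2, -1.2]
width: 0.328
grasp_force: 0.0
```

```bash
python3 -m crank '{"delta_rot":[[0,0,0],[0,0,0],[0,0,0],[0,0,0],[0,0,0]],"xyz":[[0,0.1,-0.8],[0,0.1,-0.8],[0,0,-0.8],[0,0,-0.8],[0,0,-0.6]],"gripper":[28,28,28,28,28]}'
python3 -m crank '{"delta_rot":[[0,0,0],[0,0,0],[0,0,0],[0,0,0]],"xyz":[[0,0,-0.3],[0,0,-0.3],[0,0,-0.3],[0,0,-0.2]],"gripper":[28,28,28,28]}'
python3 -m crank '{"delta_rot":[[0,0,0],[0,0,0],[0,0,0],[0,0,0],[0,0,0]],"xyz":[[0,0,0],[0,0,0],[0,0,0],[0,0,0],[0,0,0]],"gripper":[5,5,5,5,5]}' 60
```

```text
clock: 2.77
position: [593.3, 240.6, 76.8]
orientation: [-3.139, 0.001, 1.708]
force: [-0.2, -0.3, 0.3]
width: 0.325
grasp_force: 0.0
clock: 3.1
position: [594.9, 241.9, 34.9]
orientation: [3.141, -0.0, 1.709]
force: [0.0, 0.8, 0.3]
width: 0.326
grasp_force: 0.0
clock: 3.52
position: [594.3, 242.1, 35.4]
orientation: [-3.141, 0.0, 1.709]
force: [0.5, -3.2, -13.7]
width: 0.102
grasp_force: 58.4
```

```bash
python3 -m crank '{"delta_rot":[[0,0,0],[0,0,0],[0,0,0],[0,0,0],[0,0,0]],"xyz":[[-0.2,-0.026,0],[-0.45,-0.06,0],[-0.45,-0.06,0],[-0.45,-0.06,0],[-0.45,-0.06,0]],"gripper":[5,5,5,5,5]}'
python3 -m crank '{"delta_rot":[[0,0,0],[0,0,0],[0,0,0],[0,0,0],[0,0,0]],"xyz":[[-0.45,-0.06,0],[-0.45,-0.06,0],[-0.45,-0.06,0],[-0.24,-0.03,0],[0,0,0]],"gripper":[5,5,5,5,5]}'
python3 -m crank '{"delta_rot":[[0,0,0],[0,0,0],[0,0,0],[0,0,0]],"xyz":[[0,0,0],[0,0,0],[0,0,0],[0,0,0]],"gripper":[28,28,28,28]}'
python3 -m crank '{"delta_rot":[[0,0,0],[0,0,0],[0,0,0],[0,0,0],[0,0,0]],"xyz":[[0,0,0.5],[0,0,0.9],[0,0,0.9],[0,0,0.9],[0,0,0.9]],"gripper":[28,28,28,28,60]}'
python3 -m crank '{"delta_rot":[[0,0,0],[0,0,0],[0,0,0],[0,0,0],[0,0,0]],"xyz":[[0,-0.9,0],[0,-0.9,0],[0,-0.9,0],[0,-0.9,0],[0,-0.9,0]],"gripper":[60,60,60,60,60]}'
python3 -m crank '{"delta_rot":[[0,0,0],[0,0,0],[0,0,0]],"xyz":[[0,-0.9,0],[0,0,0],[0,0,0]],"gripper":[60,60,60]}'
python3 - <<'E'
from h import *
for n in("scene","top"): cv2.imwrite(f"pics/{n}1.png",r.capture(n)[:,:,::-1])
a=cv2.imread("pics/top1.png")[50:300,50:390]; cv2.imwrite("pics/t1c.png",cv2.resize(a,(800,588),interpolation=cv2.INTER_CUBIC))
E
```

```text
clock: 3.93
position: [513.7, 231.7, 35.4]
orientation: [3.141, -0.0, 1.709]
force: [1.6, 4.8, -19.6]
width: 0.104
grasp_force: 59.3
clock: 4.35
position: [448.1, 223.2, 35.4]
orientation: [-3.14, -0.0, 1.71]
force: [-1.7, 3.7, -21.6]
width: 0.104
grasp_force: 59.0
clock: 4.68
position: [451.7, 223.5, 35.8]
orientation: [3.14, -0.0, 1.709]
force: [0.8, -0.6, -0.4]
width: 0.329
grasp_force: 0.0
clock: 5.1
position: [450.9, 223.0, 201.4]
orientation: [3.141, -0.0, 1.709]
force: [1.2, 0.1, -0.6]
width: 0.453
grasp_force: 0.0
clock: 5.52
position: [450.9, 41.6, 199.8]
orientation: [3.14, 0.0, 1.71]
force: [1.4, -0.6, 0.3]
width: 0.701
grasp_force: 0.0
clock: 5.77
position: [451.2, 5.3, 199.6]
orientation: [3.141, 0.0, 1.706]
force: [-0.4, 0.6, -0.3]
width: 0.703
grasp_force: 0.0
```

View pics/t1c.png

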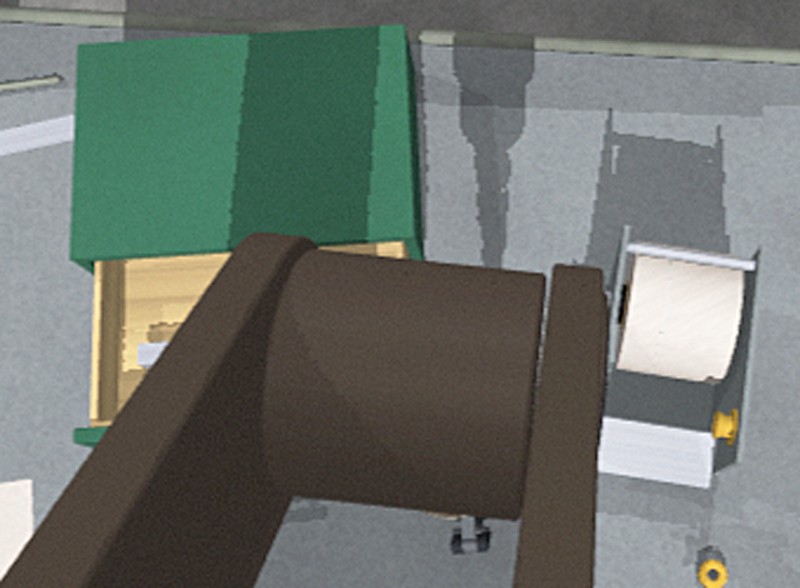

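View pics/scene1.png

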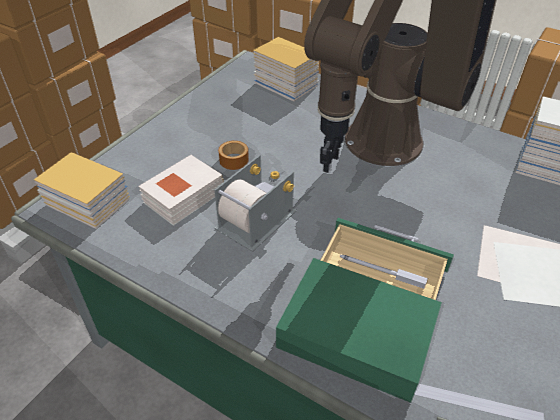

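The drawer is open. In the scene view the rod's handle is at (412,277) and its tip at about (343,258), but the arm blocks the top view, so I'll move it aside and measure from both.

```bash
python3 -m crank '{"delta_rot":[[0,0,0],[0,0,0],[0,0,0],[0,0,0],[0,0,0]],"xyz":[[0,-1,0],[0,-1,0],[0,-1,0],[0,-1,0],[0,-1,0]],"gripper":[60,60,60,60,60]}' >/dev/null
python3 -m crank '{"delta_rot":[[0,0,0],[0,0,0],[0,0,0],[0,0,0],[0,0,0]],"xyz":[[0,-1,0],[0,-1,0],[0,-1,0],[0,0,0],[0,0,0]],"gripper":[60,60,60,60,60]}'
python3 - <<'E'
from h import *
for n in("scene","top"): cv2.imwrite(f"pics/{n}2.png",r.capture(n)[:,:,::-1])
a=cv2.imread("pics/top2.png")[130:250,75:235]; b=cv2.imread("pics/scene2.png")[215:320,315:455]
cv2.imwrite("pics/c2.png",np.hstack([cv2.resize(a,(400,300),interpolation=cv2.INTER_CUBIC),cv2.resize(b,(400,300),interpolation=cv2.INTER_CUBIC)]))
E
```

```text
clock: 6.7
position: [451.5, -313.6, 199.0]
orientation: [3.142, 0.0, 1.708]
force: [-0.5, 1.0, -0.1]
width: 0.701
grasp_force: 0.0
```

View pics/c2.png

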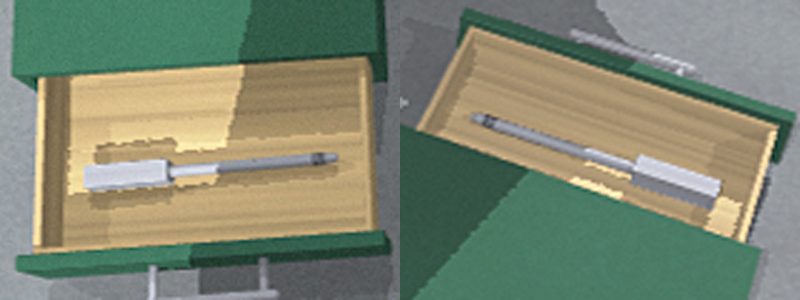

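The drawer is empty but for the rod. In the top view the handle spans px (109-143, 195-206), with the tip at (210,193) pointing to the stand.

Run:
```python
from h import *
np.set_printoptions(precision=1,suppress=True)
im=cv2.imread("pics/top2.png"); h=cv2.cvtColor(im,cv2.COLOR_BGR2HSV)
m=np.zeros(im.shape[:2],bool); m[185:215,100:222]=(h[185:215,100:222,1]<70)
l=cv2.connectedComponents(m.astype(np.uint8))[1]; c=l[200,125]; m=(l==c); print(m.sum())
prof=[(u,np.where(m[:,u])[0].min(),np.where(m[:,u])[0].max()) for u in range(100,222) if m[:,u].any()]
print(prof[:4],prof[-4:]); print([(p[0],p[2]-p[1]+1,(p[1]+p[2])/2) for p in prof[::6]])
# rod axis from rod columns
P=np.array([(p[0],(p[1]+p[2])/2) for p in prof if 150<=p[0]<=200]); k=np.polyfit(P[:,0],P[:,1],1)
a,b=[plane("top",(u,np.polyval(k,u)),35) for u in(150.,200.)]; d=a-b
print("rod line",a,b,"yaw",np.degrees(np.arctan2(-d[0],d[1])))
u=prof[-1][0]+.5; print("tip",plane("top",(u,np.polyval(k,u)),33))
H=m.copy(); H[:,:prof[0][0]]=0
hp=[p for p in prof if p[2]-p[1]+1>=8]; print("handle cols",hp[0][0],hp[-1][0])
P=np.array([(p[0],(p[1]+p[2])/2) for p in hp if hp[0][0]+4<p[0]<hp[-1][0]-4]); k2=np.polyfit(P[:,0],P[:,1],1)
e=[plane("top",(u,np.polyval(k2,u)),42) for u in(hp[0][0]-.5,hp[-1][0]+.5)]; d=e[0]-e[1]
print("handle ends",e,np.linalg.norm(d),"yaw",np.degrees(np.arctan2(-d[0],d[1])))
for q in(e[0],e[1]): print(proj("scene",q))
# scene
s=cv2.imread("pics/scene2.png"); hs=cv2.cvtColor(s,cv2.COLOR_BGR2HSV); ms=np.zeros(s.shape[:2],bool); ms[250:290,336:430]=hs[250:290,336:430,1]<70
l=cv2.connectedComponents(ms.astype(np.uint8))[1]; ms=l==l[276,412]; print(ms.sum())
c=np.argwhere(ms); print("scene ext",c.min(0),c.max(0)); w=np.argwhere(ms&(hs[:,:,2]>185)&(np.arange(560)[None]>395)); rc=cv2.minAreaRect(w[:,::-1].astype(np.float32)); print(rc, plane("scene",rc[0],44))
pt=[(u,np.where(ms[:,u])[0].mean()) for u in range(345,390) if ms[:,u].any()]; k=np.polyfit(*np.array(pt).T,1); a,b=[plane("scene",(u,np.polyval(k,u)),34) for u in(385.,347.)];d=a-b; print(a,b,"yaw",np.degrees(np.arctan2(-d[0],d[1])))
print("tip",plane("scene",(c.min(0)[1],np.polyval(k,c.min(0)[1])),33))
```

```text
749
[(108, np.int64(196), np.int64(204)), (109, np.int64(196), np.int64(205)), (110, np.int64(196), np.int64(205)), (111, np.int64(196), np.int64(206))] [(207, np.int64(191), np.int64(194)), (208, np.int64(191), np.int64(194)), (209, np.int64(191), np.int64(194)), (210, np.int64(192), np.int64(193))]
[(108, np.int64(9), np.float64(200.0)), (114, np.int64(12), np.float64(200.5)), (120, np.int64(11), np.float64(200.0)), (126, np.int64(12), np.float64(199.5)), (132, np.int64(11), np.float64(199.0)), (138, np.int64(12), np.float64(198.5)), (144, np.int64(8), np.float64(199.5)), (150, np.int64(6), np.float64(197.5)), (156, np.int64(5), np.float64(197.0)), (162, np.int64(5), np.float64(196.0)), (168, np.int64(5), np.float64(196.0)), (174, np.int64(6), np.float64(195.5)), (180, np.int64(5), np.float64(195.0)), (186, np.int64(6), np.float64(194.5)), (192, np.int64(5), np.float64(194.0)), (198, np.int64(6), np.float64(193.5)), (204, np.int64(5), np.float64(193.0)), (210, np.int64(2), np.float64(192.5))]
rod line [574.3 268.   35. ] [591.7 148.5  35. ] yaw 8.244438768772639
tip [595.8 123.7  33. ]
handle cols 108 144
handle ends [array([558.3, 365.8,  42. ]), array([570.8, 278.5,  42. ])] 88.11887291818542 yaw 8.186444558096438
[426.  279.4]
[393.7 268.9]
641
scene ext [254 339] [288 427]
((411.9524841308594, 276.234619140625), (32.222198486328125, 9.798178672790527), 27.407573699951172) [570.  330.3  44. ]
[580.  258.2  34. ] [596.5 150.9  34. ] yaw 8.74720704935838
tip [599.2 127.4  33. ]
```

```bash
python3 -m crank '{"delta_rot":[[0,0,0],[0,0,0],[0,0,0],[0,0,0],[0,0,0]],"xyz":[[0.183,1,0],[0.183,1,0],[0.183,1,0],[0.183,1,0],[0.183,1,0]],"gripper":[44,44,44,44,44]}' >/dev/null
python3 -m crank '{"delta_rot":[[0,0,0],[0,0,0],[0,0,0],[0,0,0],[0,0,0]],"xyz":[[0.183,1,0],[0.183,1,0],[0.183,1,0],[0.183,1,0],[0.183,1,0]],"gripper":[44,44,44,44,44]}' >/dev/null
python3 -m crank '{"delta_rot":[[0,0,0],[0,0,0],[0,0,0],[0,0,0],[0,0,0.002]],"xyz":[[0.183,1,0],[0.183,1,0],[0.183,1,0],[0.183,1,0],[0.183,1,0]],"gripper":[44,44,44,44,44]}' >/dev/null
python3 -m crank '{"delta_rot":[[0,0,0],[0,0,0],[0,0,0]],"xyz":[[0.183,0.95,0],[0,0,0],[0,0,0]],"gripper":[44,44,44]}'
```

```text
clock: 8.3
position: [566.2, 328.7, 199.0]
orientation: [-3.141, -0.0, 1.721]
force: [-0.5, -0.2, -0.6]
width: 0.516
grasp_force: 0.0
```

```bash
python3 -m crank '{"delta_rot":[[0,0,0],[0,0,0],[0,0,0],[0,0,0],[0,0,0]],"xyz":[[0.03,-0.08,-0.8],[0,0,-0.8],[0,0,-0.8],[0,0,-0.8],[0,0,-0.2]],"gripper":[44,44,44,44,44]}'
python3 -m crank '{"delta_rot":[[0,0,0],[0,0,0],[0,0,0],[0,0,0],[0,0,0]],"xyz":[[0,0,-0.25],[0,0,-0.25],[0,0,-0.25],[0,0,-0.15],[0,0,0]],"gripper":[44,44,44,44,44]}'
python3 -m crank '{"delta_rot":[[0,0,0]],"xyz":[[0,0,0]],"gripper":[44]}'
```

```text
clock: 8.72
position: [565.6, 320.4, 59.1]
orientation: [-3.135, 0.002, 1.716]
force: [-1.9, 0.1, -1.0]
width: 0.515
grasp_force: 0.0
clock: 9.13
position: [569.0, 321.9, 26.8]
orientation: [-3.141, 0.0, 1.716]
force: [-0.4, -1.0, 0.1]
width: 0.511
grasp_force: 0.0
clock: 9.22
position: [569.4, 322.1, 27.6]
orientation: [3.141, -0.0, 1.716]
force: [0.2, 0.3, 0.7]
width: 0.515
grasp_force: 0.0
```

```bash
python3 -m crank '{"delta_rot":[[0,0,0],[0,0,0],[0,0,0],[0,0,0],[0,0,0]],"xyz":[[0,0.05,-0.06],[0,0,0],[0,0,0],[0,0,0],[0,0,0]],"gripper":[10,10,10,10,10]}' 80
python3 -m crank '{"delta_rot":[[0,0,0],[0,0,0]],"xyz":[[0,0,0],[0,0,0]],"gripper":[10,10]}'
```

```text
clock: 9.63
position: [569.7, 324.4, 25.6]
orientation: [3.14, -0.001, 1.716]
force: [0.3, 1.8, 6.2]
width: 0.241
grasp_force: 79.2
clock: 9.8
position: [569.7, 324.4, 25.6]
orientation: [3.14, -0.001, 1.716]
force: [-0.5, 1.3, 6.4]
width: 0.236
grasp_force: 79.2
```

```bash
python3 -m crank '{"delta_rot":[[0,0,0],[0,0,0],[0,0,0],[0,0,0],[0,0,0]],"xyz":[[0,0,0.3],[0,0,0.6],[0,0,0.6],[0,0,0.6],[0,0,0.32]],"gripper":[10,10,10,10,10]}'
python3 -m crank '{"delta_rot":[[0,0,0],[0,0,0],[0,0,0],[0,0,0],[0,0,0]],"xyz":[[0,0,0],[0,0,0],[0,0,0],[-0.05,-0.3,0],[-0.05,-0.5,0]],"gripper":[10,10,10,10,10]}'
python3 -m crank '{"delta_rot":[[0,0,-0.0158],[0,0,-0.0158],[0,0,-0.0158],[0,0,-0.0158],[0,0,-0.0158]],"xyz":[[-0.12,-0.8,0],[-0.12,-0.8,0],[-0.12,-0.8,0],[-0.12,-0.8,0],[-0.05,-0.3,0]],"gripper":[10,10,10,10,10]}'
python3 -m crank '{"delta_rot":[[0,0,0],[0,0,0],[0,0,0]],"xyz":[[0,0,0],[0,0,0],[0,0,0]],"gripper":[10,10,10]}'
python3 - <<'E'
from h import *
for n in("scene","top"): cv2.imwrite(f"pics/{n}3.png",r.capture(n)[:,:,::-1])
a=cv2.imread("pics/top3.png")[140:300,190:390]; b=cv2.imread("pics/scene3.png")[120:280,230:430]
cv2.imwrite("pics/c3.png",np.hstack([cv2.resize(a,(400,320),interpolation=cv2.INTER_CUBIC),cv2.resize(b,(400,320),interpolation=cv2.INTER_CUBIC)]))
E
```

```text
clock: 10.22
position: [570.0, 324.4, 125.0]
orientation: [3.139, -0.001, 1.716]
force: [1.5, 0.2, -3.3]
width: 0.235
grasp_force: 78.7
clock: 10.63
position: [564.3, 292.2, 120.1]
orientation: [-3.14, 0.0, 1.717]
force: [0.4, -0.5, -2.5]
width: 0.235
grasp_force: 78.7
clock: 11.05
position: [541.7, 147.9, 120.3]
orientation: [-3.138, 0.002, 1.464]
force: [-0.0, 0.0, -2.4]
width: 0.237
grasp_force: 78.7
clock: 11.3
position: [543.8, 152.0, 121.1]
orientation: [-3.141, 0.0, 1.468]
force: [-0.4, 0.9, -3.6]
width: 0.235
grasp_force: 78.7
```

View pics/c3.png

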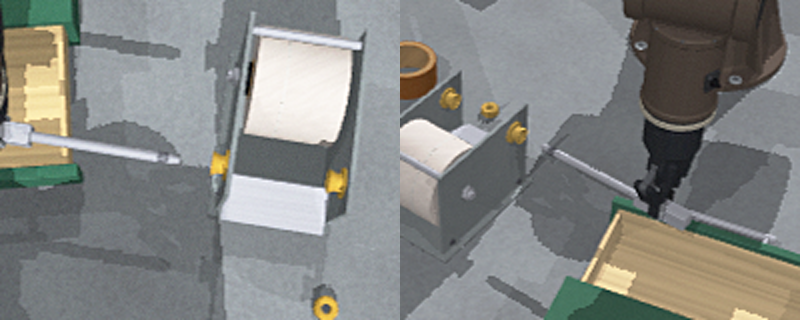

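The rod is held level in front of the near bush. Its tip is at about top px (280,220) and scene px (304,194). I'll zoom in to measure the rod against the bush line.

Run:
```python
from h import *
np.set_printoptions(precision=1,suppress=True)
t=cv2.imread("pics/top3.png"); s=cv2.imread("pics/scene3.png")
a=cv2.resize(t[205:245,268:368],(800,320),interpolation=cv2.INTER_CUBIC)
b=cv2.resize(s[155:205,240:340],(520,260),interpolation=cv2.INTER_CUBIC); c=np.zeros((260,800,3),np.uint8); c[:,:520]=b
cv2.imwrite("pics/c4.png",np.vstack([a,c]))
h=cv2.cvtColor(t,cv2.COLOR_BGR2HSV); g=cv2.cvtColor(t,cv2.COLOR_BGR2GRAY).astype(float)
P=[];W=[]
for u in range(212,280,2):
    c=205+(u-205)*15/75; lo=int(c)-9; col=g[lo:lo+19,u]; 
    d=col-np.median(col); ii=np.where(d>22)[0]
    if len(ii): P.append((u,lo+ii.mean())); W.append(len(ii))
P=np.array(P); k=np.polyfit(P[:,0],P[:,1],1); res=P[:,1]-np.polyval(k,P[:,0]); ok=abs(res)<1; k=np.polyfit(P[ok,0],P[ok,1],1); print(W,res.std())
p=[plane("top",(u,np.polyval(k,u)),130) for u in(212.,278.)]; d=p[0]-p[1]; print("rod",p,np.degrees(np.arctan2(-d[0],d[1])))
print("tool yaw",np.degrees(r.sense()["orientation"][2])-90, r.sense()["position"])
```

```text
[6, 6, 5, 5, 1, 5, 5, 6, 5, 5, 6, 7, 6, 6, 5, 5, 6, 5, 5, 6, 5, 5, 6, 5, 5, 6, 5, 5, 2, 3, 6, 6, 4] 1.447459486569272
rod [array([541. ,  99.4, 130. ]), array([520.1, -44.1, 130. ])] -8.282857449528587
tool yaw -5.821775156198399 [544.  152.7 121.3]
```

View pics/c4.png

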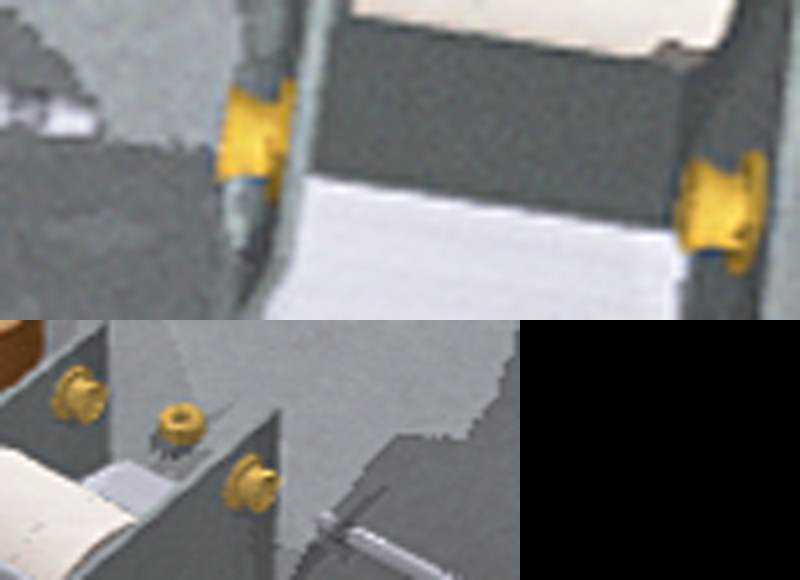

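The near bush mouth centre is at top px (296.1,221.5) and the far one at (354.5,230.6). The tip is at about (280,219.5), so rod and bush line are nearly in line.

```bash
cat > rod.py <<'E'
from h import *
np.set_printoptions(precision=1,suppress=True)
def yaw(d): return np.degrees(np.arctan2(-d[0],d[1]))
def rodline(n,A,B,half=6,thr=18):
    """sub-pixel centre line of the bright rod between pixels A,B (column-wise edges)"""
    g=cv2.cvtColor(r.capture(n) if not isinstance(n,np.ndarray) else n[:,:,::-1],cv2.COLOR_RGB2GRAY).astype(np.float32); P=[]
    for u in np.arange(A[0],B[0]):
        c=A[1]+(u-A[0])*(B[1]-A[1])/(B[0]-A[0]); v=np.arange(c-half,c+half,.25)
        p=cv2.remap(g,np.full((1,len(v)),u,np.float32),v[None].astype(np.float32),1)[0]; d=np.gradient(p)
        i,j=d.argmax(),d.argmin()
        if i<j and 3<(j-i)/4<8: P.append((u,(v[i]+v[j])/2))
    P=np.array(P,np.float32); vx,vy,x,y=cv2.fitLine(P,cv2.DIST_HUBER,0,.01,.01).ravel(); k=vy/vx
    return len(P),(k,y-k*x),np.median(abs(P[:,1]-k*P[:,0]-y+k*x))
E
python3 - <<'E'
from rod import *
for nm,a,b in(("mouths",(296.1,221.5),(354.5,230.6)),("flanges",(304.2,222.4),(362.4,231.4)),("strip",(306.1,226.9),(353,233.75)),("roll",(311.75,206.9),(349.25,211.5))):
    A,B=plane("top",a,130),plane("top",b,130); print(nm,A,B,yaw(A-B),np.linalg.norm(A-B))
n,(k,c),e=rodline(cv2.imread("pics/top3.png"),(208,209),(274,219)); print(n,k,e,k*208+c,k*274+c)
A,B=[plane("top",(u,k*u+c),131) for u in(208,280)]; print("rod top",A,B,yaw(A-B))
n,(k,c),e=rodline(cv2.imread("pics/scene3.png"),(308,196),(345,216)); print(n,k,e,k*308+c,k*345+c)
A,B=[plane("scene",(u,k*u+c),131) for u in(345,303)]; print("rod scene",A,B,yaw(A-B))
T=np.array([544,152.7,130.]);
for u in (0,201): q=T+u*np.array([-np.sin(np.radians(5.82)),-np.cos(np.radians(5.82)),0]); print(q,proj("top",q),proj("scene",q))
E
```

```text
mouths [520.  -82.9 130. ] [ 507.5 -208.1  130. ] -5.686144211668031 125.81995452451345
flanges [ 519.  -100.3  130. ] [ 506.8 -225.   130. ] -5.620349544624775 125.25852905150475
strip [ 509.6 -104.8  130. ] [ 500.6 -205.   130. ] -5.116297340983066 100.66148342097765
roll [ 553.8 -115.2  130. ] [ 548.4 -196.2  130. ] -3.8441200497591486 81.22992178635764
57 0.16599855 0.24621964 208.23552 219.19142
rod top [537.8 107.6 131. ] [520.7 -48.4 131. ] -6.257417025276937
13 0.5238793 0.0949707 196.07823 215.46176
rod scene [542.3 107.1 131. ] [527. -35. 131.] -6.146638181848261
[544.  152.7 130. ] [187.5 204.3] [359.7 222.4]
[523.6 -47.3 130. ] [279.6 218.9] [299.9 191.5]
```

```bash
cat >> rod.py <<'E'
def line3d(kt,ks):
    N=[]
    for n,(k,c) in(("top",kt),("scene",ks)):
        e,d1=ray(n,(200,200*k+c)); _,d2=ray(n,(400,400*k+c)); m=np.cross(d1,d2); N.append((m/np.linalg.norm(m),e))
    d=np.cross(N[0][0],N[1][0]); d/=d[1]
    return lambda y: np.linalg.solve([N[0][0],N[1][0],[0,1,0]],[N[0][0]@N[0][1],N[1][0]@N[1][1],y])
E
python3 - <<'E'
from rod import *
t=rodline(cv2.imread("pics/top3.png"),(208,209),(274,219))[1]; s=rodline(cv2.imread("pics/scene3.png"),(308,196),(345,216))[1]
f=line3d(t,s)
for y in(110,30,-45,-83): print(f(y))
print(tri((290.4,186.9),(296.1,221.5)),tri((256.3,169.3),(354.5,230.6)))
# tip in the two views
print(tri((303.,193.3),(280.,219.8)))
E
```

```text
[538.8 110.  126.7]
[530.   30.  126.6]
[521.8 -45.  126.4]
[517.7 -83.  126.4]
(array([519.9, -82.3, 128.2]), np.float64(1.647330255230491)) (array([ 507.7, -208.4,  129.1]), np.float64(0.20510013480011433))
(array([520.8, -43.9, 123.3]), np.float64(9.818392217140861))
```

```bash
python3 -m crank '{"delta_rot":[[0,0,0.0022],[0,0,0],[0,0,0],[0,0,0],[0,0,0]],"xyz":[[0.01,0,0.042],[0,0,0],[-0.03,-0.298,0],[-0.03,-0.298,0],[-0.03,-0.298,0]],"gripper":[10,10,10,10,10]}'
python3 -m crank '{"delta_rot":[[0,0,0],[0,0,0],[0,0,0],[0,0,0],[0,0,0]],"xyz":[[-0.01,-0.1,0],[-0.01,-0.1,0],[-0.01,-0.1,0],[-0.01,-0.1,0],[0,0,0]],"gripper":[10,10,10,10,10]}'
```

```text
clock: 11.82
position: [540.5, 115.2, 123.3]
orientation: [-3.141, 0.0, 1.475]
force: [0.8, -0.2, -3.6]
width: 0.234
grasp_force: 78.7
clock: 12.23
position: [539.2, 99.6, 123.4]
orientation: [-3.142, 0.0, 1.474]
force: [-0.5, -0.0, -2.9]
width: 0.239
grasp_force: 78.7
```

```bash
python3 -m crank '{"delta_rot":[[0,0,0],[0,0,0],[0,0,0],[0,0,0],[0,0,0]],"xyz":[[-0.02,-0.199,0],[-0.02,-0.199,0],[-0.02,-0.199,0],[-0.02,-0.199,0],[0,0,0]],"gripper":[10,10,10,10,10]}'
python3 -m crank '{"delta_rot":[[0,0,0],[0,0,0],[0,0,0],[0,0,0],[0,0,0]],"xyz":[[-0.02,-0.199,0],[-0.02,-0.199,0],[-0.02,-0.199,0],[-0.02,-0.199,0],[0,0,0]],"gripper":[10,10,10,10,10]}'
```

```text
clock: 12.65
position: [535.8, 66.9, 123.3]
orientation: [-3.141, 0.0, 1.474]
force: [-0.2, 0.3, -2.7]
width: 0.234
grasp_force: 78.7
clock: 13.07
position: [532.6, 35.1, 123.4]
orientation: [-3.141, 0.0, 1.474]
force: [1.2, -0.8, -3.2]
width: 0.235
grasp_force: 78.7
```

Run:
```python
from rod import *
for n in("scene","top"): cv2.imwrite(f"pics/{n}5.png",r.capture(n)[:,:,::-1])
a=cv2.imread("pics/top5.png")[190:250,240:370]; b=cv2.imread("pics/scene5.png")[145:215,240:340]
cv2.imwrite("pics/c5.png",np.hstack([cv2.resize(a,(400,300),interpolation=cv2.INTER_CUBIC),cv2.resize(b,(400,300),interpolation=cv2.INTER_CUBIC)]))
```

```text
(no output)
```

View pics/c5.png

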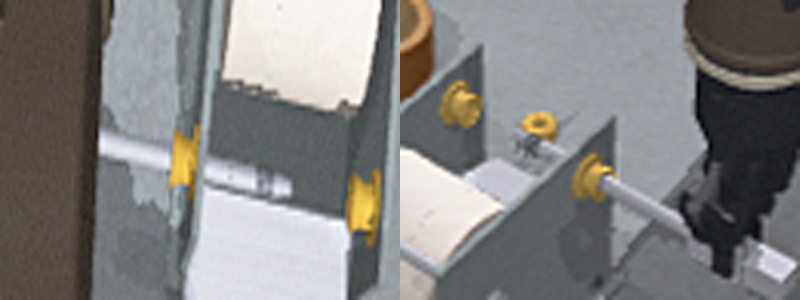

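The rod is through the near bush. In the crop the tip at (290,188) is heading for the far mouth at about (352,203), so I'll carry on.

```bash
python3 -m crank '{"delta_rot":[[0,0,0],[0,0,0],[0,0,0],[0,0,0],[0,0,0]],"xyz":[[-0.02,-0.199,0],[-0.02,-0.199,0],[-0.02,-0.199,0],[-0.02,-0.199,0],[-0.01,-0.1,0]],"gripper":[10,10,10,10,10]}'
python3 -m crank '{"delta_rot":[[0,0,0],[0,0,0],[0,0,0],[0,0,0]],"xyz":[[-0.01,-0.1,0],[-0.01,-0.1,0],[-0.01,-0.1,0],[0,0,0]],"gripper":[10,10,10,10]}'
python3 -m crank '{"delta_rot":[[0,0,0],[0,0,0],[0,0,0],[0,0,0]],"xyz":[[-0.01,-0.1,0],[-0.01,-0.1,0],[-0.01,-0.1,0],[0,0,0]],"gripper":[10,10,10,10]}'
```

```text
clock: 13.58
position: [529.0, -0.5, 123.4]
orientation: [-3.141, 0.0, 1.474]
force: [-0.2, 0.1, -3.5]
width: 0.237
grasp_force: 78.7
clock: 13.92
position: [528.0, -11.9, 123.4]
orientation: [3.142, 0.0, 1.474]
force: [0.4, -0.3, -3.1]
width: 0.235
grasp_force: 78.7
clock: 14.25
position: [526.8, -23.9, 123.4]
orientation: [-3.142, 0.0, 1.474]
force: [-0.2, 0.6, -2.5]
width: 0.243
grasp_force: 78.7
```

```bash
python3 -m crank '{"delta_rot":[[0,0,0],[0,0,0],[0,0,0],[0,0,0]],"xyz":[[-0.01,-0.1,0],[-0.01,-0.1,0],[-0.01,-0.1,0],[0,0,0]],"gripper":[10,10,10,10]}'
python3 -m crank '{"delta_rot":[[0,0,0],[0,0,0]],"xyz":[[-0.0075,-0.075,0],[0,0,0]],"gripper":[10,10]}'
python3 -m crank '{"delta_rot":[[0,0,0],[0,0,0]],"xyz":[[-0.005,-0.05,0],[0,0,0]],"gripper":[10,10]}'
```

```text
clock: 14.58
position: [525.6, -36.0, 123.4]
orientation: [3.142, 0.0, 1.474]
force: [-0.4, 1.0, -3.4]
width: 0.233
grasp_force: 78.7
clock: 14.75
position: [525.3, -38.7, 123.4]
orientation: [-3.142, 0.0, 1.474]
force: [-0.0, -1.0, -2.6]
width: 0.236
grasp_force: 78.7
clock: 14.92
position: [525.1, -40.5, 123.4]
orientation: [3.142, 0.0, 1.475]
force: [0.4, 1.2, -3.2]
width: 0.236
grasp_force: 78.7
```

```bash
python3 -m crank '{"delta_rot":[[0,0,0],[0,0,0]],"xyz":[[-0.004,-0.04,0],[0,0,0]],"gripper":[10,10]}'
python3 -m crank '{"delta_rot":[[0,0,0],[0,0,0]],"xyz":[[-0.004,-0.04,0],[0,0,0]],"gripper":[10,10]}' | grep -E "pos|^force"
python3 -m crank '{"delta_rot":[[0,0,0],[0,0,0]],"xyz":[[-0.003,-0.03,0],[0,0,0]],"gripper":[10,10]}'| grep -E "pos|^force"
```

```text
clock: 15.08
position: [525.0, -42.0, 123.4]
orientation: [3.142, 0.0, 1.475]
force: [-0.5, 1.1, -2.8]
width: 0.24
grasp_force: 78.7
position: [524.9, -42.9, 123.4]
force: [1.0, 8.8, -2.7]
position: [524.8, -43.0, 123.4]
force: [2.3, 21.6, -2.5]
```

Contact came where expected (TCP y ≈ -43, 22 N). One last look before handing in.

Run:
```python
from rod import *
for n in("scene","top"): cv2.imwrite(f"pics/{n}6.png",r.capture(n)[:,:,::-1])
a=cv2.imread("pics/top6.png")[190:250,270:390]; b=cv2.imread("pics/scene6.png")[140:215,235:335]
cv2.imwrite("pics/c6.png",np.hstack([cv2.resize(a,(400,300),interpolation=cv2.INTER_CUBIC),cv2.resize(b,(400,300),interpolation=cv2.INTER_CUBIC)]))
s=r.sense(); print(s["force"],s["moment"],s["position"])
```

```text
[ 2.4 20.7 -1.9] [ 3.4 -0.4 -0. ] [524.9 -43.  123.4]
```

View pics/c6.png

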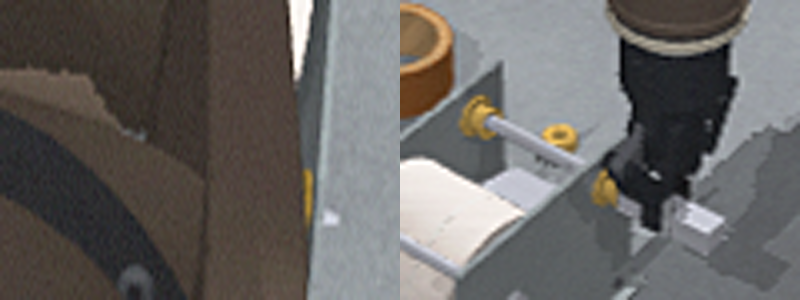

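The rod spans both bushes. The tip shows outside the far plate (top crop (330,217)), and the handle is against the near bush.

```bash
python3 -c "
from cell import r
print(r.close_job())"
```

```text
the job is handed in; nothing more can be done
None
```

The guide rod is through both bushes with its handle seated against the near bush and still gripped; I handed the job in at about 15 s, and no verdict came back.

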